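# Set up the seed feeder: feed rate, then chute slope held for the jack

### The job

Set up the seed feeder for the next grain sample. First turn the feed-rate knob on the control box clockwise until its white line points at the long thick mark of the dial; then take the steel chute by its black tail grip and rock it nose-down on the feeder's round rubber rail, leaving it lying on the rail, until the swinging pointer of its slope gauge settles on the little sliding tab at the gauge's rim. Finish while holding the chute still at that slope, its tail clear of the lab jack, so that I can wind the jack up under it; do not let go, and leave the other things on the bench where they are.

Things in the scene. Friction and masses are not known exactly. Their poses are not given: they have to be found in the camera images.
- knob (a joint): feed-rate knob on top of the control box, vertical axis; rad, 0 at the first of eleven marks 0.471 rad (27 deg) apart, growing clockwise seen from above up to 4.71. The long thick mark is the seventh, at 2.827 rad. The knob starts 0.4 to 1.4 rad short of it and stays where it is left (friction 0.03 N m)
- knob_grip (a point): point on the knob's axis at the height to grip it, 90 mm above the bench. The knob is a black disc 54 mm across with an upright bar 50 mm long, 14 mm thick and 32 mm tall (its top 12 mm above this point, its foot 20 mm below). x axis along the bar towards the end with the white line, y across the bar, z up
- dial_mark (a point): the long thick dark mark on the white dial round the knob, 45 mm from the knob's axis, on the box's top
- control_box: cream control box of the feeder, 150 x 130 mm and 62 mm high, fixed to the bench; origin under its centre, z up; the knob's axis stands at x = +14 mm, y = 0; the knob's white line points at 135 deg minus the knob's value from the box's x axis (towards y)
- chute: loose U-shaped steel chute, 60 mm wide, 40 high, 0.5 to 0.8 kg; long axis y: open nose at y = -130 mm, closed tail at +170, then the grip. Origin on its underside over the rail, 165 mm up; z up. Starts level, lying on the rail and, tail-heavy, on the jack. Ribs 8 mm deep at y = -30 and +30 flank the rail. Lifting the tail turns it about +x, nose down. On its +x side: gauge plate, 144 mm high
- chute_grip (a point): middle of the black grip behind the chute's tail: an upright flat bar 16 mm thick (along the chute's x), 22 mm tall and 88 mm long (along y, from 170 to 258 mm); this point is at x = 0, y = 220, z = 30 mm of the chute's frame; axes as the chute's. Nothing lies below it but the bench; the jack's plate ends 60 mm before it
- pointer (a joint): swinging pendulum pointer of the slope gauge, hanging freely from a pivot on the gauge plate, 128 mm above the chute's underside; value in rad, 0 with the chute level, equal to the chute's nose-down slope once it hangs still. It swings about twice a second and takes 2 to 3 s to settle after a jolt
- pointer_tip (a point): tip of the dark pointer, 100 mm below its pivot, in front of the white plate, on the chute's +x side (x = +40 mm, y = 0 when level)
- tab (a joint): little dark sliding tab with a brass screw on the curved lower rim of the gauge plate, already set to the slope wanted: value in rad, on the same scale as the pointer (0.14 to 0.40); it stays put. The pointer is on it when both values are equal
- tab_mark (a point): the tab's mark: the place, 100 mm from the pivot, where the pointer's tip must stand
- rail: the feeder's fixed round rubber-sleeved rail on which the chute rocks: 30 mm in diameter, 64 mm long along its x (parallel to the chute's x), origin at its middle on its axis, 150 mm above the bench, 15 mm below the chute's underside
- drive: the feeder's fixed cream drive unit that carries the rail, 130 x 125 mm at its foot; origin under its centre; axes parallel to the chute's at the start
- jack: aluminium scissor lab jack, fixed, under the chute's tail: top plate 100 x 90 mm, 165 mm above the bench, its centre 115 mm behind the rail; origin under its centre
- pan: steel sample pan, 130 x 110 mm, 24 mm high, loose on the low cream balance under the chute's nose; its rim stands 90 mm above the bench; to be left alone; origin under its centre
- jar_a: grain jar, 68 mm across, 110 mm high, loose bystander; origin under its centre
- jar_b: grain jar, 68 mm across, 110 mm high, loose bystander; origin under its centre
- flask: amber bottle, 60 mm across, 130 mm high, loose bystander; origin under its centre
- tube_rack: rack with sample tubes, 74 x 200 mm, 102 mm high, loose bystander; origin under its centre
- sieve: brass test sieve, 110 mm across, 35 mm high, loose bystander; origin under its centre
- scoop: small steel scoop with a flat handle, 125 mm long, 22 mm high, loose bystander; origin under its cup
- tray: white sample tray with seeds, 85 x 85 mm, 18 mm high, loose bystander; origin under its centre
There are look-alikes about, which are no part of the job. Leave any purple look-alike of the jack alone.

How it is judged:
By the outcome, as a careful person would: the job done as asked, in the order asked, and still so for the second after the job is handed in, while the arm keeps its last pose, push and grip.
It also fails if it takes over 48 s, if anything falls off the work surface, if the arm or the gripper's body presses on something with over 40 N, if the wrist force passes 120 N, or if a joint passes its speed limit or range.

### The arm

A 6-joint arm with a two-finger parallel gripper is mounted at the origin on the work surface. World frame = base frame: x ahead of the robot, y to its left, z up, the work surface at z = 0. Lengths are in mm, angles in rad, forces in N, time in s.
With the tool pointing down it reaches from about 350 to 775 mm from the base axis. Payload 5.5 kg.
Tool frame: the origin (TCP) lies between the finger pads, 19 mm behind the fingertips; this is the grasp point; z points along the fingers, y is the direction in which the jaws open and shut (so a half turn about z gives the same grasp; the last joint's range is limited). The gripper opens to 85 mm and grips with 20 to 120 N. Pads are 22 mm wide; open, the fingers measure 114 mm over their backs; the gripper's body (76 mm by 85 mm) begins 54 mm behind the grasp point. The pads swing forward as they close: fully open they stand 13 mm farther back than shut.
Start: joints at [-1.462, 0.313, 0.046, 1.304, 0, 1.431], TCP at [141.582, -557.337, 250.023] pointing down, gripper open.
Joint ranges: [-2.76, 2.76], [-0.86, 1.69], [-1.03, 1.26], [-2.2, 2.34], [-1.47, 1.5], [-3.14, 3.14]. Speed limits (rad/s): [2.57, 2.57, 3.14, 3.14, 3.14, 3.14].

### API

Orientations are given as a unit quaternion [x, y, z, w].
In Python, from rig import telemetry, optics, robot gives the robot as it stands.
- The arm moves only by the shell command python3 -m jog 'ROWS' [FORCE]. ROWS is JSON, a list of rows, each a list of 5 numbers: the shift along the tool's x, y, z in m, then the turn about the tool's z in degrees, then the finger opening in m, from 0 to 0.0854. A call has 1 to 5 rows; each row is the pose to reach, as a shift and turn from the pose commanded when the call began, along the tool's axes at that moment; what a row does not reach only later rows make up. A row lasts 1/8 s, in which the tool goes at most 62.5 mm and 10.7 degrees, less where a joint would pass 70% of its speed; a pose out of reach is approached as far as the arm can. A call with a gripper value outside its range is refused whole. The fingers move at their own pace and stop on an object; FORCE is the grip in N (left out, the last holds). Time passes only in rows, so rows that repeat a pose let the fingers close. It gives the time, the measured TCP pose, the force and the opening at its end, in the units of the state.
- telemetry.get_obs(): the state, without advancing time (a new reading comes with each control period).
- optics.get_image(name): name is "scene" or "top" or "wrist"; returns a dict with "color" (400x640x3 uint8, blue, green, red), "range_z" (400x640 float32, mm along the optical axis (not along the pixel's ray), 0 where there is no reading), "K" (3x3 intrinsics, pixels), "k1" (the pictures are not rectified: a ray, as slopes to the right and down, at radius r is drawn at 1 + k1 r^2 times it, then the intrinsics apply), "origin" and "orientation" of the camera in the world; the wrist camera has in their place "tool_from_camera" (4x4, takes a point from camera to tool coordinates, whose origin is the TCP and whose axes are the flange's). Camera axes: x right, y down, z forward; pixel columns grow to the right and rows downward; lengths in mm; the calibration is good to about 2 mm. A picture is of the moment at which its call begins: read the wrist's pose just before it.
- robot.hand_in(): hands the job in, once; it reports no verdict.
The state is a dict: "time_s": time; "joints": joint angles; "qvel": joint speeds; "joint_efforts": joint torques, N m; "tcp_pos": TCP position; "orientation": TCP orientation; "force": force on the tool from outside, world axes, zero at the start; "moment": the same for the moment, N m; "grip_width": finger opening in mm.
Only numpy, scipy, OpenCV 4.12 (cv2) and the standard library are available. Lean on these libraries where they do the work, as an engineer would, in place of code of your own. Each camera call takes 0.05 s, during which the arm holds its last target.

## Working session

There is one attempt and no reset: what is moved stays moved. The work goes in short steps, Python scripts to look and compute and a shell command to move; the robot and the scene stay as the last step left them, time stands still between calls to the robot, and variables do not carry over. Pictures are saved under pics/ and viewed, and the job is handed in when it is done.

```bash
ls; mkdir -p pics; cat > h.py <<'E'
from rig import telemetry, optics, robot
import numpy as np, cv2
from scipy.spatial.transform import Rotation as R
def shot(name,fn):
    o=telemetry.get_obs(); im=optics.get_image(name)
    cv2.imwrite(f'pics/{fn}.png',im['color'])
    if 'origin' in im:
        T=np.eye(4); T[:3,:3]=R.from_quat(im['orientation']).as_matrix(); T[:3,3]=im['origin']
    else:
        W=np.eye(4); W[:3,:3]=R.from_quat(o['orientation']).as_matrix(); W[:3,3]=o['tcp_pos']
        T=W@np.array(im['tool_from_camera'])
    np.savez(f'pics/{fn}.npz',color=im['color'],rz=im['range_z'],K=im['K'],k1=im['k1'],T=T)
    return o
def load(fn): return np.load(f'pics/{fn}.npz')
def ray(d,u,v):
    K=d['K'];k=float(d['k1']); xd=(u-K[0,2])/K[0,0]; yd=(v-K[1,2])/K[1,1]
    x,y=xd,yd
    for _ in range(30):
        s=1+k*(x*x+y*y); x,y=xd/s,yd/s
    return np.array([x,y,1.])
def pt(d,u,v):  # depth point
    u0,v0=int(round(u)),int(round(v)); z=d['rz'][max(v0-1,0):v0+2,max(u0-1,0):u0+2]; z=z[z>0]
    z=np.median(z) if len(z) else np.nan
    return (d['T']@np.append(ray(d,u,v)*z,1))[:3]
def plane(d,u,v,h):
    r=d['T'][:3,:3]@ray(d,u,v); o=d['T'][:3,3]; return o+r*(h-o[2])/r[2]
def tri(obs):
    A=np.zeros((3,3));b=np.zeros(3)
    for d,u,v in obs:
        r=d['T'][:3,:3]@ray(d,u,v); r/=np.linalg.norm(r); P=np.eye(3)-np.outer(r,r); A+=P;b+=P@d['T'][:3,3]
    return np.linalg.solve(A,b)
def proj(d,p):
    c=np.linalg.inv(d['T'])@np.append(p,1); x,y=c[:2]/c[2]; s=1+float(d['k1'])*(x*x+y*y)
    return d['K'][0,0]*x*s+d['K'][0,2], d['K'][1,1]*y*s+d['K'][1,2]
def crop(fn,u0,v0,u1,v1,k,out):
    c=load(fn)['color'][v0:v1,u0:u1]; cv2.imwrite(f'pics/{out}.png',cv2.resize(c,None,fx=k,fy=k,interpolation=cv2.INTER_CUBIC))
E
python3 - <<'E'
from h import *
for n in ['scene','top','wrist']: o=shot(n,n+'0')
print(o)
for n in ['scene0','top0','wrist0']: print(load(n)['T'].round(3),load(n)['K'],load(n)['k1'])
E
```

```text
pics
{'time_s': 0.1, 'joints': array([-1.46164862e+00,  3.13939872e-01,  4.50822090e-02,  1.30362678e+00,
        8.34114957e-06,  1.43117624e+00]), 'qvel': array([ 9.56419843e-04, -1.72534203e-03,  3.16116751e-03,  3.46961385e-04,
       -8.35677706e-04,  3.26152207e-05]), 'joint_efforts': array([ 2.88608026e-03, -4.81726849e+01,  2.99243921e+01,  1.28518316e-02,
       -1.93275746e-04,  5.99571592e-06]), 'tcp_pos': array([ 141.50401529, -556.86217811,  249.18550077]), 'orientation': array([ 9.92273939e-01,  1.24063363e-01,  1.70297863e-05, -8.43894391e-04]), 'force': array([ 0.4767291 ,  0.17014524, -0.01179488]), 'moment': array([-0.01272835, -0.00476515, -0.05074365]), 'grip_width': 85.43988816792678}
[[-7.680000e-01  3.490000e-01 -5.370000e-01  1.061283e+03]
 [ 6.400000e-01  4.430000e-01 -6.280000e-01  6.750850e+02]
 [ 1.900000e-02 -8.260000e-01 -5.640000e-01  7.766000e+02]
 [ 0.000000e+00  0.000000e+00  0.000000e+00  1.000000e+00]] [[390.81196081   0.         327.48359231]
 [  0.         390.81196081 199.878863  ]
 [  0.           0.           1.        ]] -0.01996375559332151
[[ 1.70000e-02 -9.82000e-01  1.88000e-01  2.00392e+02]
 [-1.00000e+00 -1.80000e-02 -4.00000e-03  3.70810e+01]
 [ 7.00000e-03 -1.88000e-01 -9.82000e-01  1.68694e+03]
 [ 0.00000e+00  0.00000e+00  0.00000e+00  1.00000e+00]] [[457.62919936   0.         314.11088117]
 [  0.         457.62919936 210.87644815]
 [  0.           0.           1.        ]] -0.11585080228825498
[[ 2.47000e-01 -9.27000e-01 -2.81000e-01  2.13930e+02]
 [-9.69000e-01 -2.37000e-01 -6.90000e-02 -5.38154e+02]
 [-3.00000e-03  2.90000e-01 -9.57000e-01  3.74023e+02]
 [ 0.00000e+00  0.00000e+00  0.00000e+00  1.00000e+00]] [[279.15085065   0.         320.84819235]
 [  0.         279.15085065 197.20740833]
 [  0.           0.           1.        ]] -0.0030988440649723594
```

View pics/scene0.png

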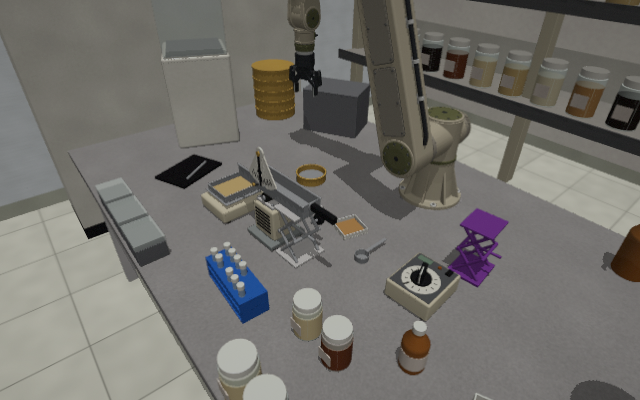

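View pics/top0.png

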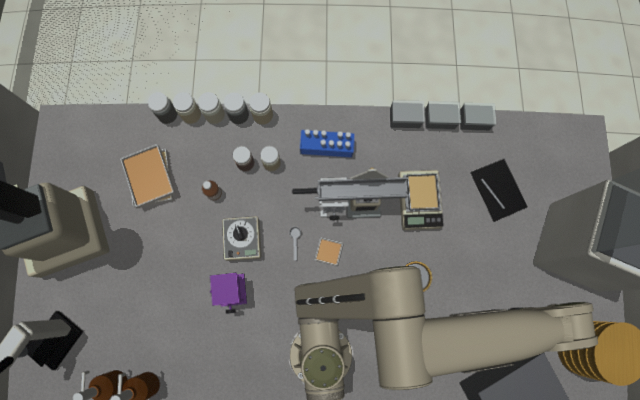

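View pics/wrist0.png

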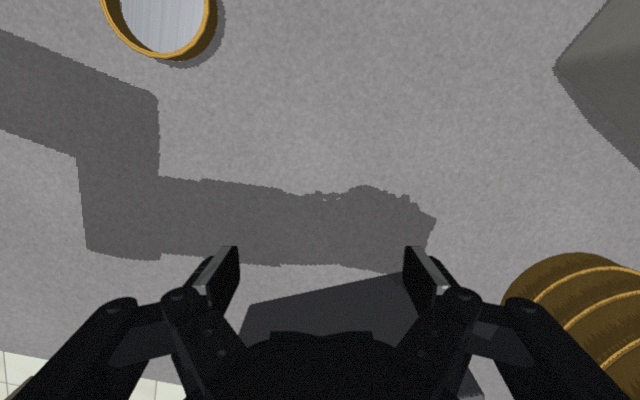

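```bash
python3 - <<'E'
from h import *
crop('scene0',195,130,355,270,5,'c1'); crop('scene0',370,200,510,320,5,'c2')
crop('top0',280,140,450,240,4,'c3'); crop('top0',210,205,270,320,5,'c4')
d=load('top0'); s=load('scene0')
for n,(u,v) in dict(knob=(240,233),gripEnd=(292,191),gripNear=(316,191),chutefar=(405,188),chutemid=(360,188)).items(): print(n,pt(d,u,v).round(0))
for n,(u,v) in dict(knob=(423,277),grip=(325,215),plate=(262,180)).items(): print(n,pt(s,u,v).round(0))
E
```

```text
knob [420. 289. 105.]
gripEnd [598. 116.   3.]
gripNear [551.  26. 206.]
chutefar [ 601. -299.   73.]
chutemid [ 573. -124.  170.]
knob [435. 309.  86.]
grip [561.  82. 202.]
plate [ 601. -144.  209.]
```

View pics/c1.png

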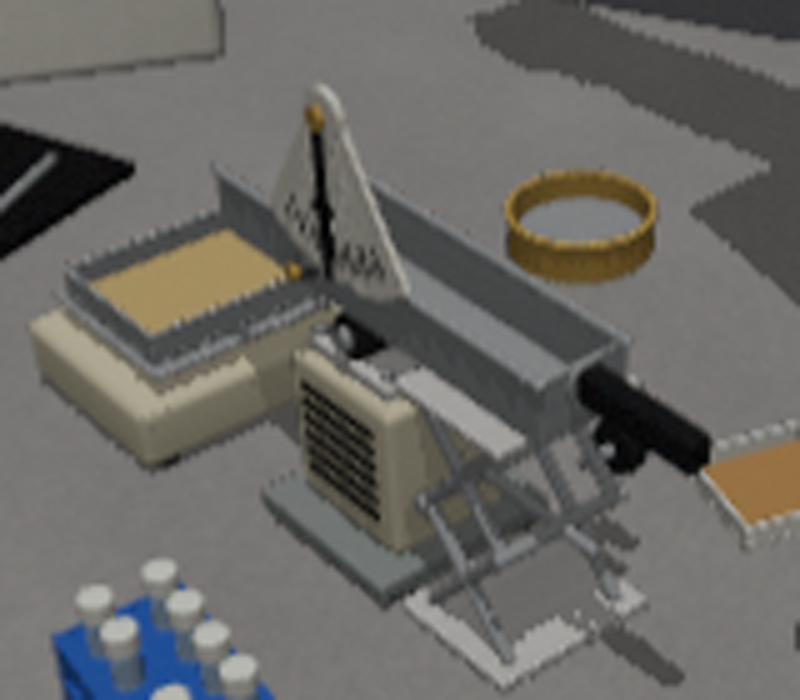

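View pics/c2.png

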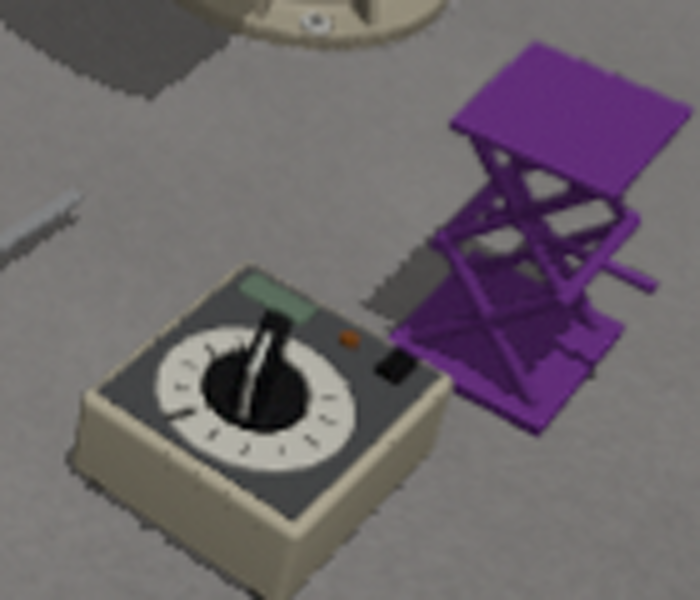

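View pics/c3.png

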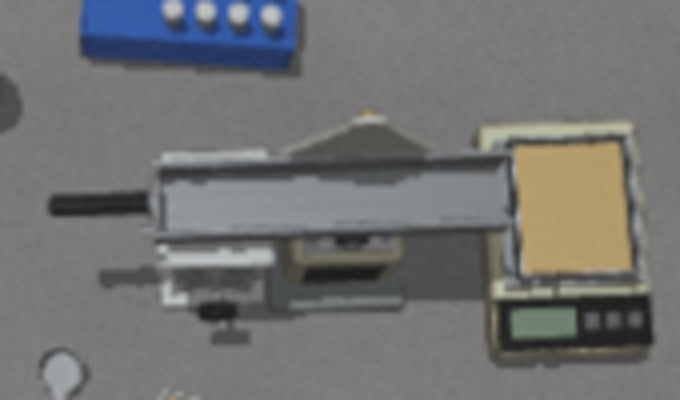

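View pics/c4.png

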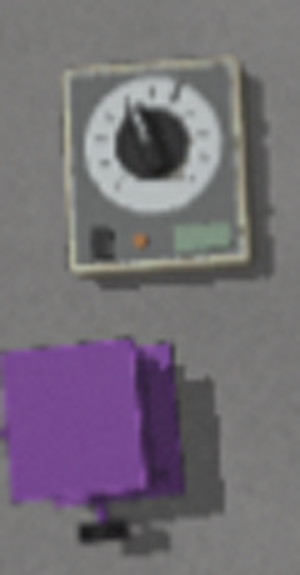

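The feeder's chute lies along world y with its tail to +y. In the top view its black grip is at (305,191) and its gauge is on the far side (370,172). The control box is at (240,235). In the c4 crop the white line points up-left at (130,100) and the thick mark is up-right at (180,90). The real jack is the aluminium one under the tail. The purple one at (228,290) is the look-alike, so I'll leave it alone.

First I'll raise the arm and use the wrist camera to view the gauge from its far side.

```bash
python3 -m jog '[[0,0,-0.06,5,0.085],[0.03,-0.014,-0.11,10,0.085],[0.08,-0.038,-0.14,14.2,0.085],[0.137,-0.063,-0.15,14.2,0.085],[0.193,-0.088,-0.15,14.2,0.085]]'; python3 - <<'E'
from h import *
o=telemetry.get_obs();Rm=R.from_quat(o['orientation']).as_matrix();print(o['tcp_pos'],Rm.round(3))
print(Rm.T@(np.array([680,-125,400])-o['tcp_pos']))
E
```

```text
time_s: 0.78
tcp_pos: [308.2, -423.8, 401.0]
orientation: [1.0, -0.0, 0.001, 0.001]
force: [0.2, -1.4, -0.0]
grip_width: 85.0
[ 308.22977162 -423.77287354  401.0131182 ] [[ 1.    -0.     0.001]
 [-0.    -1.    -0.002]
 [ 0.001  0.002 -1.   ]]
[ 371.74663515 -298.80280067    0.82743683]
```

```bash
python3 -m jog '[[0.048,-0.038,0,0,0.085],[0.096,-0.076,0,0,0.085],[0.144,-0.115,0,0,0.085],[0.192,-0.153,0,0,0.085],[0.24,-0.191,0,0,0.085]]'; python3 -m jog '[[0.048,-0.038,0,0,0.085],[0.09,-0.07,0,0,0.085],[0.12,-0.1,0,0,0.085],[0.12,-0.1,0,0,0.085],[0.12,-0.1,0,0,0.085]]'; python3 - <<'E'
from h import *
print(shot('wrist','w1')['tcp_pos'])
E
```

```text
time_s: 1.4
tcp_pos: [548.1, -231.7, 399.8]
orientation: [1.0, 0.001, -0.0, 0.0]
force: [0.7, -0.5, -0.1]
grip_width: 85.0
time_s: 2.02
tcp_pos: [666.5, -133.3, 399.4]
orientation: [1.0, 0.001, -0.001, 0.0]
force: [-0.2, -0.3, -0.0]
grip_width: 85.0
[ 666.53959737 -133.30317347  399.35719765]
```

View pics/w1.png

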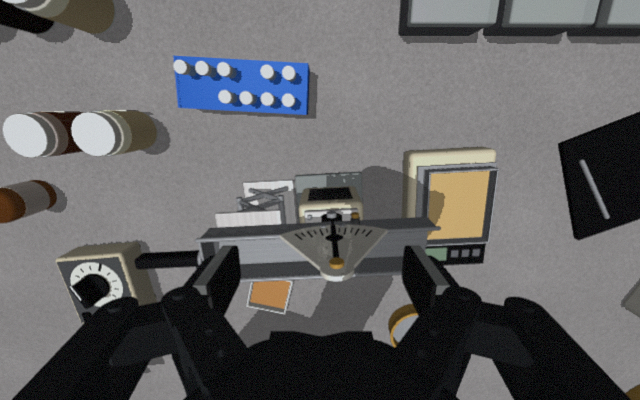

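```bash
python3 - <<'E'
from h import *
crop('w1',270,195,400,290,6,'c5'); crop('w1',190,210,300,300,6,'c6')
E
```

```text
(no output)
```

View pics/c5.png

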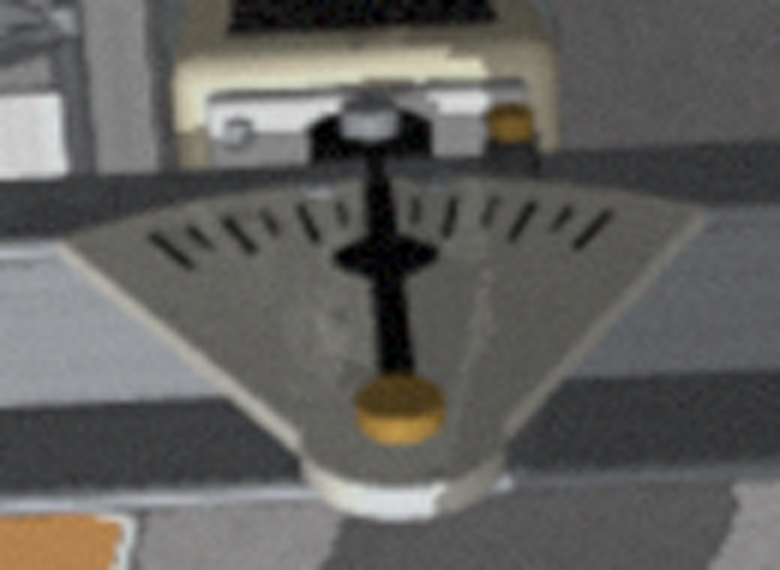

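In the gauge crop c5 the pivot's brass head is at (400,405), the pointer tip at (372,150), and the tab at (515,155) on the nose side with its brass screw at (512,122).

```bash
python3 - <<'E'
from h import *
w=load('w1');s=load('scene0');t=load('top0')
P=tri([(w,336.7,262.5),(s,258,153.6)]);S=tri([(w,355.3,215.3),(s,253.6,184)]);T=tri([(w,332,220.5),(s,260.6,185)])
for n,p in zip(('piv','screw','tip'),(P,S,T)): print(n,p.round(1))
for n,p,u in(('p',P,(w,336.7,262.5)),('s',S,(w,355.3,215.3)),('t',T,(w,332,220.5))): print(proj(w,p),proj(s,p))
# chute edges depth
for u,v in [(210,237),(250,236),(300,236),(420,227)]: print('w',u,v,pt(w,u,v).round(1))
for u,v in [(140,261),(160,260),(180,259),(195,258)]: print('grip w',u,v,pt(w,u,v).round(1))
for u,v in [(296,191),(300,190.7),(308,190.6),(314,190.5)]: print('grip t',u,v,pt(t,u,v).round(1))
E
```

```text
piv [ 604.9 -147.3  290.5]
screw [ 611.8 -176.9  183.6]
tip [ 607.6 -146.   193.3]
(np.float64(336.51874342128633), np.float64(263.5153749723657)) (np.float64(257.71380539243063), np.float64(153.81721345508987))
(np.float64(355.0317159856474), np.float64(216.26970835627165)) (np.float64(253.18313656285306), np.float64(184.20671483024225))
(np.float64(331.5916544114792), np.float64(222.066589820263)) (np.float64(259.9481807175744), np.float64(185.35864811185434))
w 210 237 [588.6   9.3 197.9]
w 250 236 [594.4 -44.6 207.3]
w 300 236 [ 599.8 -107.5  218.4]
w 420 227 [ 606.2 -254.6  205.5]
grip w 140 261 [559.   98.9 207. ]
grip w 160 260 [560.3  73.3 206.5]
grip w 180 259 [561.7  47.5 206.5]
grip w 195 258 [563.4  28.  206.7]
grip t 296 191 [550.7  92.8 203.9]
grip t 300 190.7 [551.   79.4 208. ]
grip t 308 190.6 [551.8  52.9 208. ]
grip t 314 190.5 [552.7  33.  207.5]
```

View pics/c6.png

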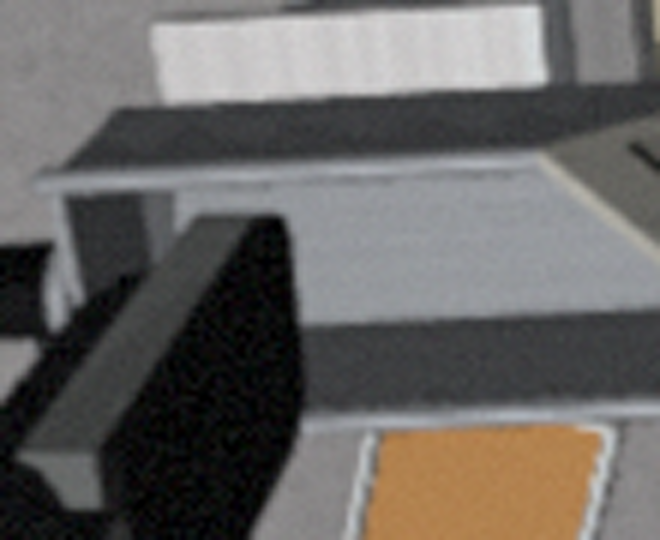

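```bash
python3 -m jog '[[-0.028,-0.052,0,0,0.085],[-0.056,-0.104,0,-9,0.085],[-0.084,-0.156,0,-18,0.085],[-0.112,-0.208,0,-27,0.085],[-0.14,-0.26,0,-27,0.085]]'; python3 - <<'E'
from h import *
o=telemetry.get_obs();print(o['joints'].round(3))
Rm=R.from_quat(o['orientation']).as_matrix();print(o['tcp_pos'],Rm.round(3))
K=tri([(load('top0'),240.4,233.6),(load('scene0'),423,273)]);print(K)
print(Rm.T@(np.array([K[0],K[1],300])-o['tcp_pos']))
E
```

```text
time_s: 2.7
tcp_pos: [524.6, 126.6, 400.8]
orientation: [0.972, 0.233, 0.001, 0.0]
force: [0.0, 0.2, 0.3]
grip_width: 85.1
[ 0.088  0.252  0.33   1.647 -0.     2.759]
[524.58598003 126.63837594 400.83551403] [[ 0.891  0.454  0.002]
 [ 0.454 -0.891  0.   ]
 [ 0.002  0.001 -1.   ]]
[419.59452574 293.91285586  79.80528127]
[ -17.86039263 -196.77211918  100.66527448]
```

```bash
python3 -m jog '[[-0.005,-0.05,0.02,-10.5,0.085],[-0.01,-0.1,0.04,-21,0.085],[-0.014,-0.15,0.06,-31.5,0.085],[-0.018,-0.19,0.08,-42,0.085],[-0.018,-0.197,0.1,-52.5,0.085]]' >/dev/null;  python3 -m jog '[[0,0,0,-10.5,0.085],[0,0,0,-21,0.085],[0,0,0,-31.5,0.085],[0,0,0,-42,0.085],[0,0,0,-52.5,0.085]]' >/dev/null; python3 -m jog '[[0,0,0,-10.5,0.085],[0,0,0,-21,0.085],[0,0,0,-31.5,0.085],[0,0,0,-42,0.085],[0,0,0,-52.5,0.085]]' >/dev/null; python3 -m jog '[[0,0,0,-10.5,0.085],[0,0,0,-21,0.085],[0,0,0,-22.5,0.085],[0,0,0,-22.5,0.085]]'; python3 - <<'E'
from h import *
o=shot('wrist','w2')
print(o['joints'].round(3),o['tcp_pos'],R.from_quat(o['orientation']).as_matrix().round(3))
crop('w2',220,90,420,240,4,'c7')
E
```

```text
time_s: 5.08
tcp_pos: [420.8, 293.1, 300.4]
orientation: [-0.232, 0.973, 0.0, 0.0]
force: [-1.2, 0.2, -0.3]
grip_width: 85.3
[ 0.452  0.181 -0.004  1.385 -0.    -0.016] [420.83215785 293.14436709 300.39184996] [[-0.892 -0.451  0.001]
 [-0.451  0.892  0.   ]
 [-0.001 -0.    -1.   ]]
```

View pics/w2.png

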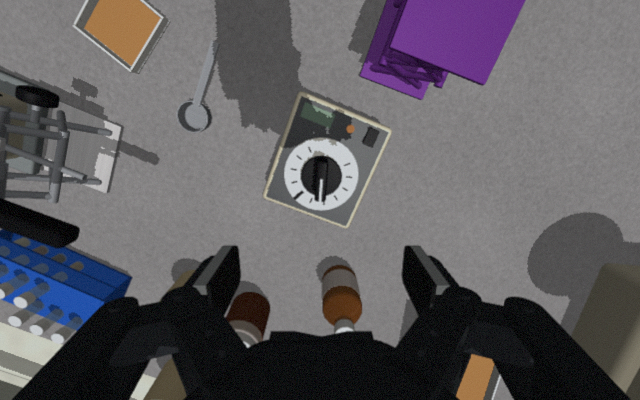

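View pics/c7.png

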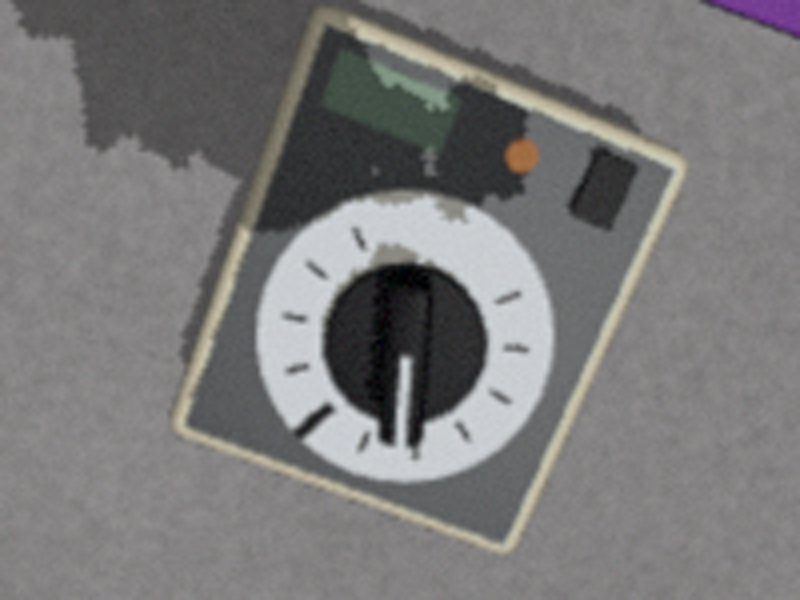

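The wrist view shows the knob at (321,174). In c7 the white line runs from (405,355) to (403,445). The thick mark runs from (330,408) to (300,435), and the dial centre is near (405,337).

```bash
python3 - <<'E'
from h import *
w=load('w2')
f=lambda x,y:(220+x/4-.375,90+y/4-.375)
for n,q in dict(dial=(300,300),dialr=(530,330),bartop=(405,300),disc=(460,340)).items(): print(n,pt(w,*f(*q)).round(1))
# dial ellipse edges at z=62
E=[plane(w,*f(*q),62) for q in [(257,335),(554,335),(405,482)]]
m=np.array([plane(w,*f(*q),62) for q in [(330,408),(300,435)]]); 
A=np.array([[2*(E[i][0]-E[0][0]),2*(E[i][1]-E[0][1])] for i in(1,2)]);b=[E[i][:2]@E[i][:2]-E[0][:2]@E[0][:2] for i in(1,2)]
c=np.linalg.solve(A,b);print('dial c',c,'r',np.hypot(*(E[0][:2]-c)))
l=np.array([plane(w,*f(*q),102) for q in [(405,355),(403,445)]])
ang=lambda v:np.degrees(np.arctan2(v[1],v[0]))
print('mark seg',ang(m[1]-m[0]),'from c',ang(m.mean(0)[:2]-c),'r',np.hypot(*(m.mean(0)[:2]-c)))
print('line',l, ang(l[1]-l[0]),ang(l[1][:2]-c))
# bar edges on top: left x=378? right x=430
B=[plane(w,*f(*q),102) for q in [(380,440),(425,440),(380,285),(430,285)]];print(np.round(B,1), (B[0]+B[1])/2,(B[2]+B[3])/2)
# box corners 
C=[plane(w,*f(*q),62) for q in [(322,12),(685,165),(505,550),(178,428)]]
for i in range(4): d=C[(i+1)%4]-C[i];print('edge',np.hypot(*d[:2]).round(1),ang(d))
print('box c',np.mean(C,0))
E
```

```text
dial [429.3 259.8  64.3]
dialr [404.1 331.6  64.3]
bartop [407.6 287.2 102.7]
disc [416.  311.3  72.9]
dial c [426.66796335 297.09855064] r 49.27596463382892
mark seg -20.579706776041153 from c -21.282146644930982 r 41.242552249213155
line [[422.37390299 294.68984204 102.        ]
 [447.63724564 306.80479134 102.        ]] 25.619887286115098 24.83842800263491
[[449.4 299.9 102. ]
 [443.2 312.  102. ]
 [407.  278.8 102. ]
 [400.5 291.8 102. ]] [446.28472205 305.95075195 102.        ] [403.75403408 285.25890392 102.        ]
edge 122.9 95.11303202634215
edge 142.5 4.735673079975534
edge 120.9 -84.90951175238031
edge 142.4 -174.46540445728888
box c [411.87567018 295.44231413  62.        ]
```

```bash
python3 -m jog '[[-0.0065,0.001,0.06,1.2,0.085],[-0.0065,0.001,0.12,1.2,0.085],[-0.0065,0.001,0.175,1.2,0.06],[-0.0065,0.001,0.207,1.2,0.05],[-0.0065,0.001,0.207,1.2,0.04]]' 30; python3 - <<'E'
from h import *
o=shot('wrist','w3');print(o['tcp_pos'],o['force'],o['grip_width'])
E
```

```text
time_s: 5.75
tcp_pos: [425.6, 297.1, 91.5]
orientation: [-0.223, 0.975, -0.001, -0.001]
force: [0.5, 0.3, -0.2]
grip_width: 40.0
[425.62907977 297.10615305  91.45589741] [ 0.51417102  0.2681005  -0.16676016] 39.98357952302281
```

View pics/w3.png

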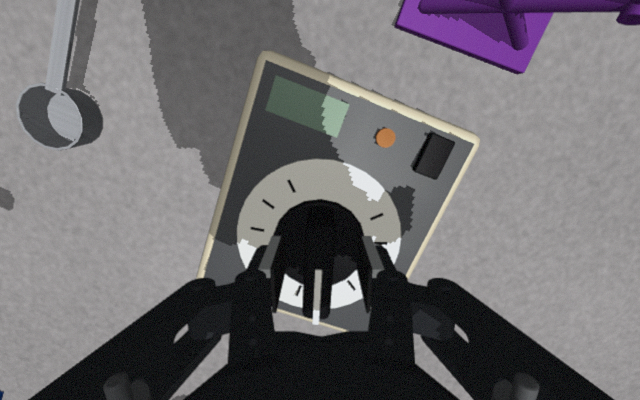

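The bar stands centred between the pads, with its line end at (317,315), so I'll close and turn.

```bash
python3 -m jog '[[0,0,0,0,0.0],[0,0,0,0,0.0],[0,0,0,0,0.0],[0,0,0,0,0.0]]' 40; python3 -m jog '[[0,0,0,9.5,0],[0,0,0,19,0],[0,0,0,28.5,0],[0,0,0,38,0],[0,0,0,47,0]]' 40;python3 -m jog '[[0,0,0,0,0.0],[0,0,0,0,0.0]]' 40; python3 - <<'E'
from h import *
o=shot('wrist','w4');print(R.from_quat(o['orientation']).as_matrix().round(3),o['moment'],o['joints'])
E
```

```text
time_s: 6.3
tcp_pos: [427.5, 296.8, 93.9]
orientation: [-0.223, 0.975, -0.001, 0.001]
force: [3.1, -4.9, -0.2]
grip_width: 13.3
time_s: 6.92
tcp_pos: [427.7, 294.9, 93.9]
orientation: [0.187, 0.982, -0.003, 0.002]
force: [4.2, -14.3, 3.1]
grip_width: 13.1
time_s: 7.18
tcp_pos: [427.7, 294.9, 93.9]
orientation: [0.185, 0.983, -0.003, 0.002]
force: [3.3, -12.7, 2.9]
grip_width: 13.3
[[-0.932  0.363  0.004]
 [ 0.363  0.932 -0.006]
 [-0.006 -0.004 -1.   ]] [-2.19796642 -0.7335476  -0.01163877] [ 0.45302278  0.30988297 -0.36110177  0.89926195 -0.0071877   0.82500122]
```

View pics/w4.png

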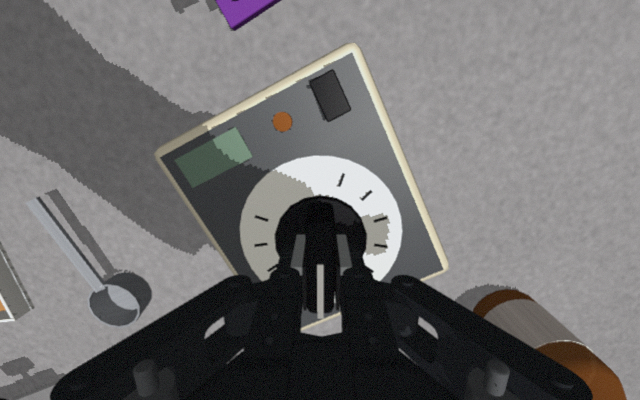

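```bash
python3 -m jog '[[0,0,0,0,0.05],[0,0,0,0,0.07],[0,0,-0.05,0,0.085],[0,0,-0.11,0,0.085],[0,0,-0.17,0,0.085]]' 40; python3 -m jog '[[0,0,-0.04,0,0.085],[0,0,-0.04,0,0.085]]'; python3 - <<'E'
from h import *
o=shot('wrist','w5');print(o['tcp_pos'])
w=load('w5');print(proj(w,np.array([427,296.5,62])))
crop('w5',220,90,420,240,4,'c8')
E
```

```text
time_s: 7.85
tcp_pos: [425.7, 298.1, 264.9]
orientation: [0.183, 0.983, 0.0, 0.0]
force: [0.4, 1.4, -0.2]
grip_width: 84.7
time_s: 8.1
tcp_pos: [427.5, 299.0, 307.0]
orientation: [0.183, 0.983, 0.002, 0.003]
force: [0.3, -0.4, -0.4]
grip_width: 85.0
[427.5464677  299.00192795 306.98293596]
(np.float64(316.84724068020984), np.float64(169.19008735594002))
```

View pics/c8.png

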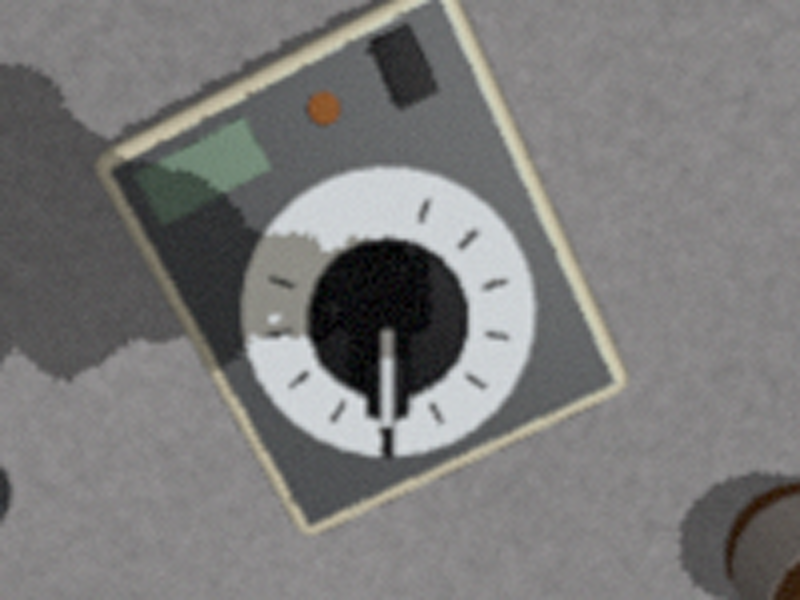

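The white line (388,427) runs straight into the thick mark (388,445) in c8, so the knob is done. Next is the chute grip.

```bash
python3 -m jog '[[-0.04,-0.034,-0.006,10.5,0.085],[-0.08,-0.068,-0.013,21,0.085],[-0.12,-0.101,-0.013,31.5,0.085],[-0.16,-0.135,-0.013,42,0.085],[-0.199,-0.168,-0.013,52.5,0.085]]'; python3 -m jog '[[0,0,0,10.5,0.085],[0,0,0,12.6,0.085],[0,0,0,12.6,0.085]]'; python3 - <<'E'
from h import *
o=shot('wrist','w6');print(o['tcp_pos'],o['joints'].round(2),R.from_quat(o['orientation']).as_matrix().round(3))
E
```

```text
time_s: 8.78
tcp_pos: [551.0, 68.0, 313.9]
orientation: [0.602, 0.799, -0.001, -0.001]
force: [0.5, 1.7, 0.4]
grip_width: 85.0
time_s: 9.15
tcp_pos: [550.5, 69.9, 315.0]
orientation: [0.682, 0.731, -0.001, -0.001]
force: [-0.2, 0.1, 0.4]
grip_width: 85.0
[550.53532744  69.87630192 315.00133831] [-0.02  0.27  0.14  1.45  0.    1.48] [[-0.069  0.998 -0.002]
 [ 0.998  0.069  0.   ]
 [ 0.    -0.002 -1.   ]]
```

View pics/w6.png

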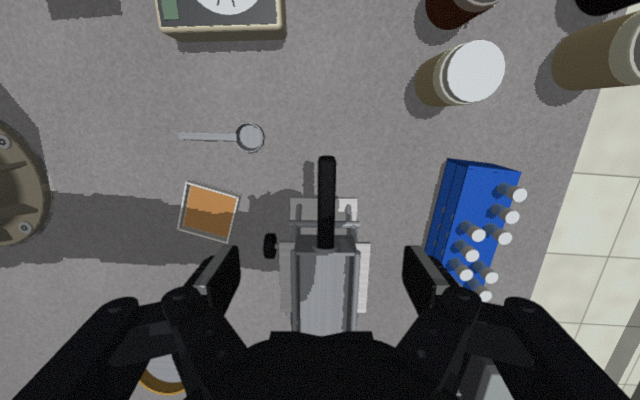

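```bash
python3 - <<'E'
from h import *
crop('w6',270,140,390,290,4,'c9')
w=load('w6')
for v in (165,180,195,210,225,235): print(v,pt(w,326,v).round(1))
E
```

```text
165 [553.2 102.8 206.7]
180 [554.2  89.9 207. ]
195 [555.2  76.7 207.3]
210 [556.2  62.7 206.7]
225 [557.3  48.6 207.2]
235 [558.   38.8 206.9]
```

View pics/c9.png

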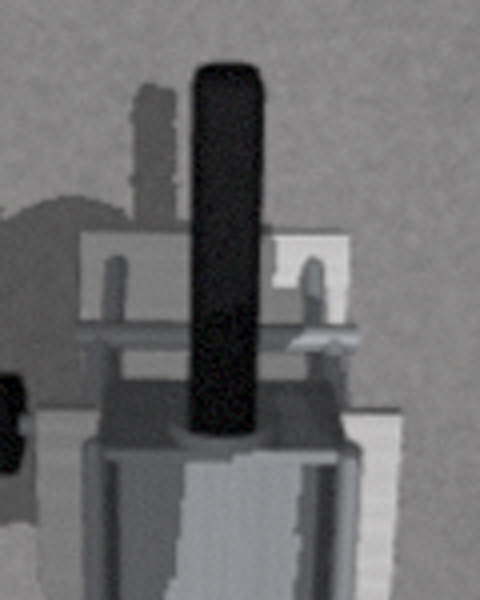

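```bash
python3 - <<'E'
from h import *
w=load('w6'); f=lambda x,y:(270+x/4-.375,140+y/4-.375)
a=plane(w,*f(229,100),206.5);b=plane(w,*f(224,420),206.5);e=plane(w,*f(229,68),204)
print(a,b,e,np.degrees(np.arctan2(b[0]-a[0],a[1]-b[1])))
# triangulate tail end with top & scene
s=load('scene0');t=load('top0')
d=(a-b)/np.linalg.norm(a-b); g=e-d*38; g[2]=195; print('grip',g)
o=telemetry.get_obs();Rm=R.from_quat(o['orientation']).as_matrix(); print(Rm.T@(g-o['tcp_pos']),np.degrees(np.arctan2(Rm[1,0],Rm[0,0])))
print(proj(s,e),proj(t,e))
crop('scene0',300,195,350,235,12,'c10')
# jack/tail plate height check
for u,v in [(288,260),(361,260)]: print(pt(w,u,v))
E
```

```text
[553.96583383 103.09562442 206.5       ] [558.4234687  28.9311065 206.5      ] [553.53280289 109.4587285  204.        ] 3.439606725602907
grip [555.81266648  71.52718197 195.        ]
[  1.11780298   5.45132125 120.3564661 ] 93.9508997683149
(np.float64(334.5550129646584), np.float64(218.39061000179413)) (np.float64(291.03313946181004), np.float64(190.07478386031593))
[520.60716749 -12.69222086 165.80070046]
[600.71930067  -7.02297931 165.88516948]
```

View pics/c10.png

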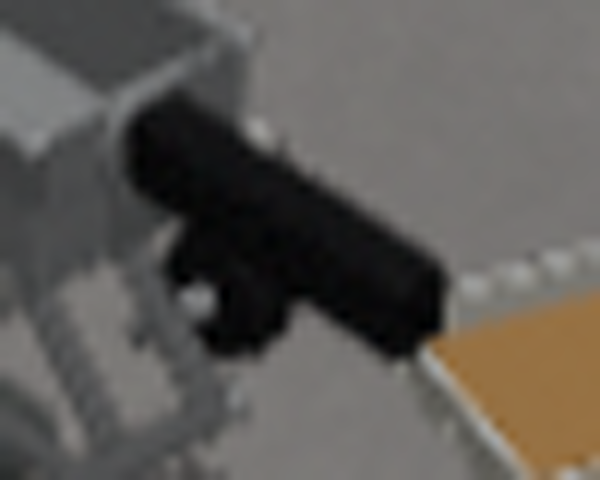

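```bash
python3 -m jog '[[0.001,0.0055,0.05,0.5,0.085],[0.001,0.0055,0.09,0.5,0.07],[0.001,0.0055,0.12,0.5,0.05],[0.001,0.0055,0.12,0.5,0.035],[0.001,0.0055,0.12,0.5,0.035]]' 25; python3 - <<'E'
from h import *
o=shot('wrist','w7');print(o['tcp_pos'],o['force'],o['grip_width'])
E
```

```text
time_s: 9.82
tcp_pos: [557.0, 71.2, 197.3]
orientation: [0.686, 0.727, 0.001, 0.001]
force: [0.1, -0.2, 1.0]
grip_width: 35.0
[557.04346649  71.17678485 197.31149373] [ 0.12855207 -0.23194529  1.0367351 ] 34.95325585373212
```

View pics/w7.png

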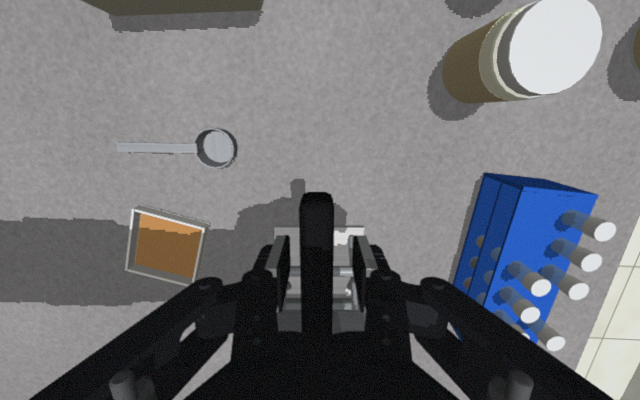

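The bar is between the pads, at u≈317 against a pad middle of ≈321. I'll shift 1.5 mm, lower 2 mm and close.

```bash
python3 -m jog '[[0,-0.0015,0.002,0,0.03],[0,-0.0015,0.002,0,0.02],[0,-0.0015,0.002,0,0.01],[0,-0.0015,0.002,0,0.0],[0,-0.0015,0.002,0,0.0]]' 25; python3 - <<'E'
from h import *
o=shot('wrist','w8');print(o['tcp_pos'],o['force'],o['moment'],o['grip_width'])
E
```

```text
time_s: 10.5
tcp_pos: [555.3, 70.6, 194.7]
orientation: [0.687, 0.727, 0.0, 0.0]
force: [-1.0, -0.2, 6.3]
grip_width: 15.5
[555.26350939  70.58741121 194.6644472 ] [-0.99483217 -0.23742193  6.34047269] [ 0.02518595  0.38592325 -0.06856901] 15.474260786897934
```

View pics/w8.png

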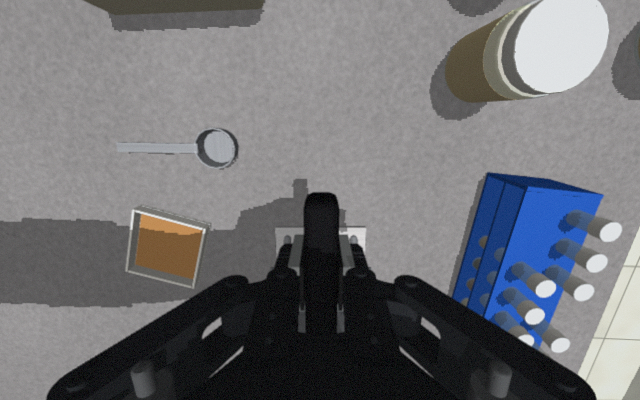

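```bash
python3 - <<'E'
import numpy as np
for th in [.03,.06,.09,.12,.15,.18,.2,.22,.24,.25,.26,.27,.28,.29,.30]:
    s,c=np.sin(th),np.cos(th);L=219.5
    print(th,round((-45*s+(L+15*th)*c-L),1),round((45*c+(L+15*th)*s-45),1))
E
```

```text
0.03 -1.0 6.6
0.06 -2.2 13.1
0.09 -3.6 19.7
0.12 -5.2 26.2
0.15 -7.0 32.6
0.18 -8.9 39.1
0.2 -10.4 43.3
0.22 -11.9 47.5
0.24 -13.5 51.7
0.25 -14.3 53.8
0.26 -15.2 55.9
0.27 -16.1 58.0
0.28 -16.9 60.1
0.29 -17.9 62.1
0.3 -18.8 64.2
```

Rocking along the arc in stages, first to about 0.15 rad with a check.

```bash
python3 -m jog '[[-0.001,0,-0.0066,0,0],[-0.0022,0,-0.0131,0,0],[-0.0036,0,-0.0197,0,0],[-0.0052,0,-0.0262,0,0],[-0.007,0,-0.0326,0,0]]' 25; python3 - <<'E'
from h import *
o=shot('scene','s1');print(o['tcp_pos'],o['force'],o['moment'],o['grip_width'])
crop('s1',205,110,365,250,5,'c11')
E
```

```text
time_s: 11.18
tcp_pos: [555.4, 63.5, 226.9]
orientation: [0.687, 0.727, -0.0, -0.0]
force: [-0.1, 0.5, -3.9]
grip_width: 15.8
[555.36263704  63.46514631 226.94975032] [-0.14067864  0.53581339 -3.92999659] [ 0.39957937  0.09281189 -0.03594531] 15.76860160504264
```

View pics/c11.png

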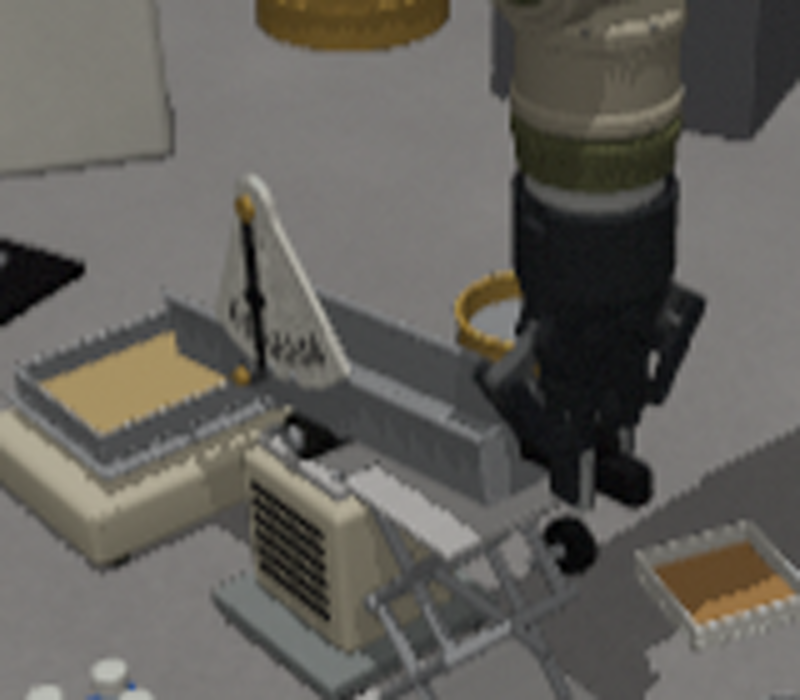

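The chute pivots in the pads and stays on the rail. The pointer tip is at (260,375) and the tab's brass screw at (240,375). Continuing to about 0.25 rad.

```bash
python3 -m jog '[[-0.0013,0,-0.0045,0,0],[-0.0028,0,-0.009,0,0],[-0.0042,0,-0.0132,0,0],[-0.0057,0,-0.0173,0,0],[-0.0073,0,-0.0212,0,0]]' 25;  python3 -m jog '[[0,0,0,0,0],[0,0,0,0,0],[0,0,0,0,0],[0,0,0,0,0],[0,0,0,0,0]]' >/dev/null; python3 -m jog '[[0,0,0,0,0],[0,0,0,0,0],[0,0,0,0,0],[0,0,0,0,0],[0,0,0,0,0]]' >/dev/null; python3 -m jog '[[0,0,0,0,0],[0,0,0,0,0],[0,0,0,0,0],[0,0,0,0,0],[0,0,0,0,0]]' >/dev/null; python3 -m jog '[[0,0,0,0,0],[0,0,0,0,0],[0,0,0,0,0],[0,0,0,0,0],[0,0,0,0,0]]'; python3 - <<'E'
from h import *
o=shot('scene','s2');print(o['tcp_pos'],o['force'],o['moment'],o['grip_width'])
crop('s2',235,135,295,200,9,'c12')
E
```

```text
time_s: 11.85
tcp_pos: [555.9, 56.1, 248.0]
orientation: [0.687, 0.727, -0.0, 0.0]
force: [0.2, -0.5, -3.4]
grip_width: 15.6
time_s: 14.35
tcp_pos: [555.9, 56.3, 247.8]
orientation: [0.687, 0.727, -0.0, 0.0]
force: [-0.0, -2.6, -3.2]
grip_width: 15.3
[555.87795174  56.28392012 247.75396543] [-0.04678112 -2.63096119 -3.15829186] [-0.42012512  0.03530339 -0.02395727] 15.273118983937614
```

View pics/c12.png

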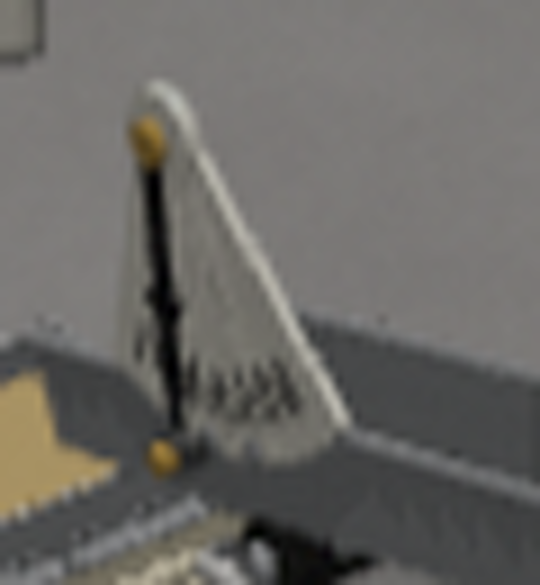

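```bash
python3 - <<'E'
from h import *
w=load('w1')
def p1(d,u,v): 
    z=d['rz'][v,u]; return (d['T']@np.append(ray(d,u,v)*z,1))[:3]
y=np.array([-.06,.998,0]);x=np.array([.998,.06,0])
P0=p1(w,337,262)
f=lambda n,u,v:print(n,u,v,p1(w,u,v).round(1),'chute rel', [round(float(a@(p1(w,u,v)-P0)),1) for a in (x,y)], round(p1(w,u,v)[2]-P0[2],1))
for u in (335,337,339):
  for v in (261,263,265): f('piv',u,v)
for u in (354,355,356):
  for v in (214,215,216,218,220,222): f('scr',u,v)
for v in (219,221,224,228,232,240,250): f('ptr',332 if v<232 else 334,v)
for u,v in [(310,240),(320,240),(350,240),(360,235),(370,232),(345,250),(325,250)]: f('plate',u,v)
E
```

```text
piv 335 261 [ 609.1 -145.6  293.2] chute rel [-0.9, 1.7] -3.5
piv 335 263 [ 609.9 -145.4  298.1] chute rel [-0.2, 1.9] 1.3
piv 335 265 [ 609.3 -145.3  300.7] chute rel [-0.7, 2.0] 3.9
piv 337 261 [ 610.  -147.4  294.7] chute rel [-0.1, -0.1] -2.0
piv 337 263 [ 609.4 -147.3  297.2] chute rel [-0.8, 0.1] 0.5
piv 337 265 [ 610.2 -147.   302.1] chute rel [0.1, 0.3] 5.3
piv 339 261 [ 609.7 -149.3  294.2] chute rel [-0.5, -2.0] -2.5
piv 339 263 [ 609.3 -149.1  297.1] chute rel [-0.9, -1.8] 0.4
piv 339 265 [ 609.7 -148.8  301.2] chute rel [-0.5, -1.5] 4.5
scr 354 214 [ 616.9 -174.7  188.8] chute rel [5.1, -27.8] -107.9
scr 354 215 [ 616.3 -174.5  190.9] chute rel [4.6, -27.6] -105.9
scr 354 216 [ 615.2 -174.5  191.6] chute rel [3.5, -27.5] -105.2
scr 354 218 [ 612.7 -174.5  192.2] chute rel [1.0, -27.3] -104.6
scr 354 220 [ 611.5 -174.1  195.9] chute rel [-0.2, -26.9] -100.8
scr 354 222 [ 608.6 -174.3  195.3] chute rel [-3.2, -26.9] -101.4
scr 355 214 [ 617. -176.  189.] chute rel [5.1, -29.1] -107.7
scr 355 215 [ 616.4 -175.8  191.2] chute rel [4.6, -28.8] -105.6
scr 355 216 [ 615.7 -175.6
[... 839 characters left out ...]
4 -145.7  216.6] chute rel [-0.6, 1.6] -80.1
ptr 334 232 [ 609.3 -147.6  227.9] chute rel [-0.9, -0.2] -68.9
ptr 334 240 [ 608.6 -146.7  247.6] chute rel [-1.5, 0.7] -49.1
ptr 334 250 [ 609.  -145.7  271.4] chute rel [-1.0, 1.7] -25.4
plate 310 240 [ 601.2 -120.   232.3] chute rel [-7.2, 27.8] -64.4
plate 320 240 [ 602.2 -131.5  234.3] chute rel [-6.9, 16.3] -62.4
plate 350 240 [ 604.3 -165.1  238.4] chute rel [-6.9, -17.5] -58.3
plate 360 235 [ 604.4 -178.1  225.4] chute rel [-7.5, -30.4] -71.3
plate 370 232 [ 605.3 -190.8  218.8] chute rel [-7.4, -43.1] -77.9
plate 345 250 [ 603.4 -157.7  260.7] chute rel [-7.3, -10.0] -36.1
plate 325 250 [ 601.8 -136.8  257.6] chute rel [-7.7, 10.9] -39.2
```

```bash
python3 - <<'E'
from h import *
s=load('scene0')
yaw=np.radians(3.44);X=np.array([np.cos(yaw),np.sin(yaw),0]);Y=np.array([-X[1],X[0],0]);Z=np.array([0,0,1.])
piv=np.array([605.5,-147.1,293]); O=piv-43*X; O=O-Z*(O[2]-150)  # rail centre
def W(c,th):
    n=-np.sin(th)*Y+np.cos(th)*Z;t=np.cos(th)*Y+np.sin(th)*Z
    return O+15*n+15*th*t+c[0]*X+c[1]*t+c[2]*n
for phi in (.26,.28,.30):
  for nm,th in (('scene0',0),('s1',.15),('s2',.247),('s2',.27),('s2',.28)):
    d=load(nm);P=W((43,0,128),th)
    a=proj(d,P); tip=proj(d,W((42,0,128),th)-100*Z); S=proj(d,W((48,-109.5*np.sin(phi),128-109.5*np.cos(phi)),th))
    # pointer line extended to screw row
    k=(S[1]-a[1])/(tip[1]-a[1]); ue=a[0]+k*(tip[0]-a[0])
    print(phi,nm,th,np.round([*a,*tip,*S],1),'screw-line',round(S[0]-ue,2))
for nm in('scene0','s1','s2'): crop(nm,235,140,285,200,10,'z_'+nm)
a=[cv2.imread(f'pics/z_{n}.png') for n in('scene0','s1','s2')]
cv2.imwrite('pics/z.png',cv2.resize(np.hstack(a),None,fx=.53,fy=.53)) 
E
```

```text
0.26 scene0 0 [257.5 153.  260.7 184.9 253.3 183.5] screw-line -7.23
0.26 s1 0.15 [253.4 151.  256.8 182.6 252.9 184.3] screw-line -4.11
0.26 s2 0.247 [250.9 150.1 254.4 181.6 252.6 184.9] screw-line -2.13
0.26 s2 0.27 [250.3 150.  253.8 181.4 252.6 185.1] screw-line -1.66
0.26 s2 0.28 [250.  149.9 253.6 181.3 252.5 185.1] screw-line -1.46
0.28 scene0 0 [257.5 153.  260.7 184.9 252.9 183. ] screw-line -7.62
0.28 s1 0.15 [253.4 151.  256.8 182.6 252.4 183.9] screw-line -4.52
0.28 s2 0.247 [250.9 150.1 254.4 181.6 252.2 184.6] screw-line -2.53
0.28 s2 0.27 [250.3 150.  253.8 181.4 252.1 184.8] screw-line -2.07
0.28 s2 0.28 [250.  149.9 253.6 181.3 252.1 184.8] screw-line -1.87
0.3 scene0 0 [257.5 153.  260.7 184.9 252.4 182.5] screw-line -8.01
0.3 s1 0.15 [253.4 151.  256.8 182.6 252.  183.5] screw-line -4.92
0.3 s2 0.247 [250.9 150.1 254.4 181.6 251.7 184.3] screw-line -2.93
0.3 s2 0.27 [250.3 150.  253.8 181.4 251.7 184.5] screw-line -2.47
0.3 s2 0.28 [250.  149.9 253.6 181.3 251.7 184.5] screw-line -2.27
```

View pics/z_s2.png

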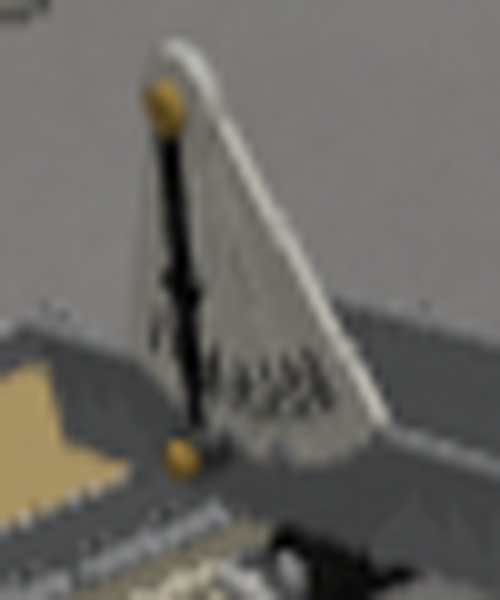

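View pics/z_scene0.png

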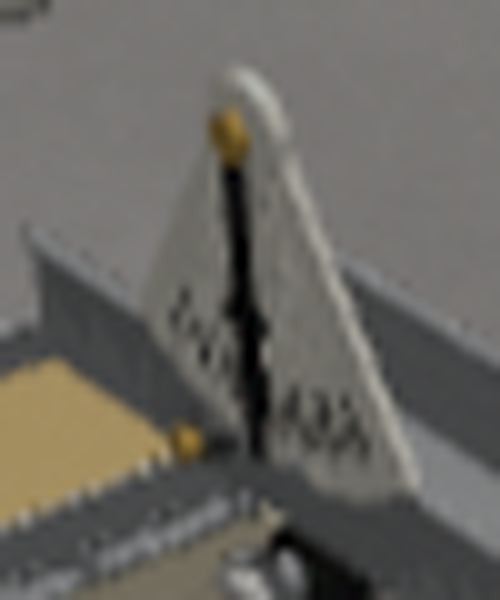

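```bash
python3 - <<'E'
from h import *
def blobs(nm,box,thr):
    d=load(nm);c=d['color'].astype(float);u0,v0,u1,v1=box
    sat=(np.minimum(c[...,2],c[...,1]*1.3)-c[...,0])[v0:v1,u0:u1].clip(0); 
    m=(sat>thr).astype(np.uint8);n,l,st,ce=cv2.connectedComponentsWithStats(m)
    for i in range(1,n):
        if st[i,4]>6:
            g=cv2.dilate((l==i).astype(np.uint8),np.ones((3,3)))*sat
            yy,xx=np.mgrid[v0:v1,u0:u1];print(nm,'blob',round((g*xx).sum()/g.sum(),2),round((g*yy).sum()/g.sum(),2),st[i])
blobs('w1',(320,205,372,275),45)
blobs('scene0',(250,145,262,190),45);blobs('s2',(245,142,262,190),45)
d=load('w1');g=d['color'].astype(float).mean(2)
for v in list(range(222,228))+list(range(242,258,2)):
    row=g[v,325:347]; bg=np.median(row); k=(bg-row).clip(8)-8; print(v,round((k*np.arange(325,347)).sum()/k.sum(),2),row.min().round(),bg.round())
print(g[216:226,346:366].astype(int))
E
```

```text
w1 blob 354.89 215.45 [32  9  7  5 26]
w1 blob 336.26 263.75 [ 10  53  14  11 109]
scene0 blob 257.57 153.05 [ 6  6  4  5 14]
scene0 blob 252.28 183.91 [ 0 38  5  3 11]
s2 blob 251.1 150.11 [ 5  6  3  5 12]
s2 blob 252.62 185.44 [ 7 42  3  4  9]
222 332.04 16.0 55.0
223 332.11 17.0 56.0
224 332.51 18.0 61.0
225 332.56 17.0 77.0
226 332.63 2.0 88.0
227 332.61 1.0 81.0
242 334.3 5.0 86.0
244 334.51 0.0 86.0
246 334.75 3.0 85.0
248 334.94 0.0 85.0
250 335.14 0.0 86.0
252 335.34 0.0 86.0
254 335.54 1.0 86.0
256 335.62 7.0 86.0
[[131 131 136 133 120  84  67  75  80  79  77  73  70 102 115 114 101  82
   82  88]
 [129 130 131 127 118  80  61  70  78  75  74  70  61  75 105 115 103  88
   87  89]
 [130 134 135 131 100  57  39  53  57  60  55  49  51  70 107 114 105  87
   83  87]
 [133 131 133 127  90  42  30  36  34  35  39  36  38  66 100 104  90  80
   79  80]
 [115 116 117 113  75  42  35  37  39  44  44  44  34  50  70  80  67  61
   57  57]
 [ 74  66  61  61  47  42  35  41  44  47  43  45  42  38  53  57  54  54
   56  55]
 [ 53  50  55  56  47  42  46  41  45  46  47  45  38  29  51  55  54  53
   59  58]
 [ 55  60  56  57  55  53  47  46  47  51  52  45  43  38  52  54  51  55
   54  57]
 [ 72  79  79  73  71  68  63  62  63  60  62  59  53  46  52  55  59  58
   60  58]
 [ 86  96 100  99  87  91  87  82  81  79  79  79  82  73  74  71  74  72
   77  66]]
```

```bash
python3 - <<'E'
from h import *
w=load('w1');yaw=np.radians(3.44);X=np.array([np.cos(yaw),np.sin(yaw),0]);Y=np.array([-X[1],X[0],0])
o=w['T'][:3,3]
def hit(u,v,c):
    r=w['T'][:3,:3]@ray(w,u,v); k=(c-o@X)/(r@X); p=o+k*r; return p@Y,p[2]
ptr=[(332.6,226),(334.3,242),(334.75,246),(335.14,250),(335.54,254)]
for base in (594,597,600):   # pointer plane coordinate along X  (pt 605,-147 -> )
    H=np.array([hit(u,v,base) for u,v in ptr]); a,b=np.polyfit(H[:,1],H[:,0],1)
    zt=hit(331.9,220.5,base)[1]
    for pz in (zt+100,293):
      py=a*pz+b
      for n,u,v,dx in (('screw',354.9,215,6),('screw',354.9,215,4),('screw',354.9,215,8),('body',354.7,219.5,2),('body',354.7,219.5,0)):
        y,z=hit(u,v,base+dx); 
        print(base,round(zt,1),round(pz,1),n,dx,'y',round(y-py,1),'z',round(z-pz,1),'ang',round(np.arctan2(py-y,pz-z)+np.arctan(-a),4),'bias',round(-a,4))
print(np.array([605,-147,0])@X)
E
```

```text
594 178.7 278.7 screw 6 y -30.3 z -100.1 ang 0.2959 bias 0.002
594 178.7 278.7 screw 4 y -30.8 z -105.3 ang 0.287 bias 0.002
594 178.7 278.7 screw 8 y -29.7 z -94.8 ang 0.3058 bias 0.002
594 178.7 278.7 body 2 y -29.3 z -94.2 ang 0.3032 bias 0.002
594 178.7 278.7 body 0 y -29.8 z -99.2 ang 0.2937 bias 0.002
594 178.7 293 screw 6 y -30.3 z -114.4 ang 0.2607 bias 0.002
594 178.7 293 screw 4 y -30.8 z -119.6 ang 0.2542 bias 0.002
594 178.7 293 screw 8 y -29.7 z -109.1 ang 0.2677 bias 0.002
594 178.7 293 body 2 y -29.2 z -108.5 ang 0.2652 bias 0.002
594 178.7 293 body 0 y -29.8 z -113.5 ang 0.2584 bias 0.002
597 186.2 286.2 screw 6 y -29.6 z -99.7 ang 0.2904 bias 0.002
597 186.2 286.2 screw 4 y -30.1 z -104.9 ang 0.2817 bias 0.002
597 186.2 286.2 screw 8 y -29.0 z -94.5 ang 0.3001 bias 0.002
597 186.2 286.2 body 2 y -28.6 z -94.2 ang 0.2968 bias 0.002
597 186.2 286.2 body 0 y -29.1 z -99.2 ang 0.2876 bias 0.002
597 186.2 293 screw 6 y -29.6 z -106.5 ang 0.2728 bias 0.002
597 186.2 293 screw 4 y -30.1 z -111.7 ang 0.2654 bias 0.002
597 186.2 293 screw 8 y -29.0 z -101.3 ang 0.281 bias 0.002
597 186.2 293 body 2 y -28.6 z -101.0 ang 0.2778 bias 0.002
597 186.2 293 body 0 y -29.1 z -106.0 ang 0.2701 bias 0.002
600 193.7 293.7 screw 6 y -28.9 z -99.4 ang 0.2849 bias 0.002
600 193.7 293.7 screw 4 y -29.4 z -104.6 ang 0.2764 bias 0.002
600 193.7 293.7 screw 8 y -28.3 z -94.1 ang 0.2943 bias 0.002
600 193.7 293.7 body 2 y -28.0 z -94.2 ang 0.2904 bias 0.002
600 193.7 293.7 body 0 y -28.5 z -99.2 ang 0.2815 bias 0.002
600 193.7 293 screw 6 y -28.9 z -98.7 ang 0.2868 bias 0.002
600 193.7 293 screw 4 y -29.4 z -103.9 ang 0.2782 bias 0.002
600 193.7 293 screw 8 y -28.3 z -93.4 ang 0.2964 bias 0.002
600 193.7 293 body 2 y -28.0 z -93.5 ang 0.2925 bias 0.002
600 193.7 293 body 0 y -28.5 z -98.5 ang 0.2835 bias 0.002
595.0894200020931
```

```bash
python3 -m jog '[[-0.0009,0,-0.0021,0,0],[-0.0017,0,-0.0042,0,0],[-0.0026,0,-0.0062,0,0],[-0.0026,0,-0.0062,0,0],[-0.0026,0,-0.0062,0,0]]' 25;  python3 -m jog '[[0,0,0,0,0],[0,0,0,0,0],[0,0,0,0,0],[0,0,0,0,0],[0,0,0,0,0]]' >/dev/null; python3 -m jog '[[0,0,0,0,0],[0,0,0,0,0],[0,0,0,0,0],[0,0,0,0,0],[0,0,0,0,0]]' >/dev/null; python3 -m jog '[[0,0,0,0,0],[0,0,0,0,0],[0,0,0,0,0],[0,0,0,0,0],[0,0,0,0,0]]' >/dev/null; python3 -m jog '[[0,0,0,0,0],[0,0,0,0,0],[0,0,0,0,0],[0,0,0,0,0],[0,0,0,0,0]]'; python3 - <<'E'
from h import *
o=shot('scene','s3');print(o['tcp_pos'],o['force'],o['moment'],o['grip_width'])
crop('s3',235,140,285,200,10,'z_s3');crop('s3',205,110,365,250,5,'c13')
E
```

```text
time_s: 15.02
tcp_pos: [556.0, 53.7, 254.0]
orientation: [0.687, 0.727, -0.0, 0.0]
force: [-0.9, -2.9, -3.6]
grip_width: 15.4
time_s: 17.52
tcp_pos: [556.0, 53.7, 253.9]
orientation: [0.687, 0.727, -0.0, -0.0]
force: [-0.9, -1.0, -3.8]
grip_width: 15.6
[556.01560556  53.73399691 253.94815736] [-0.88084777 -0.99318901 -3.79079439] [-0.00775509  0.07969883 -0.11244832] 15.646161524994358
```

View pics/z_s3.png

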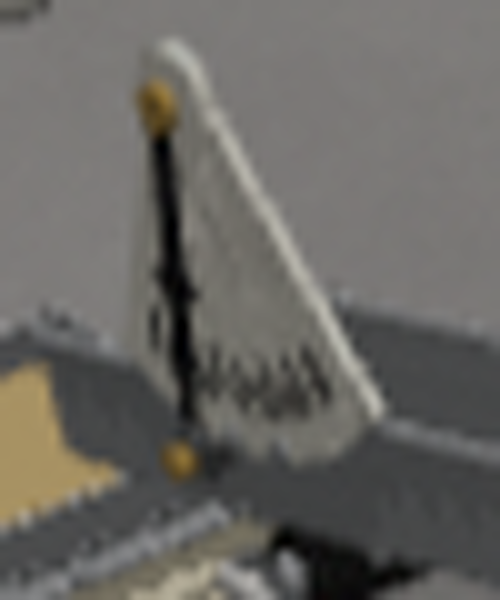

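View pics/c13.png

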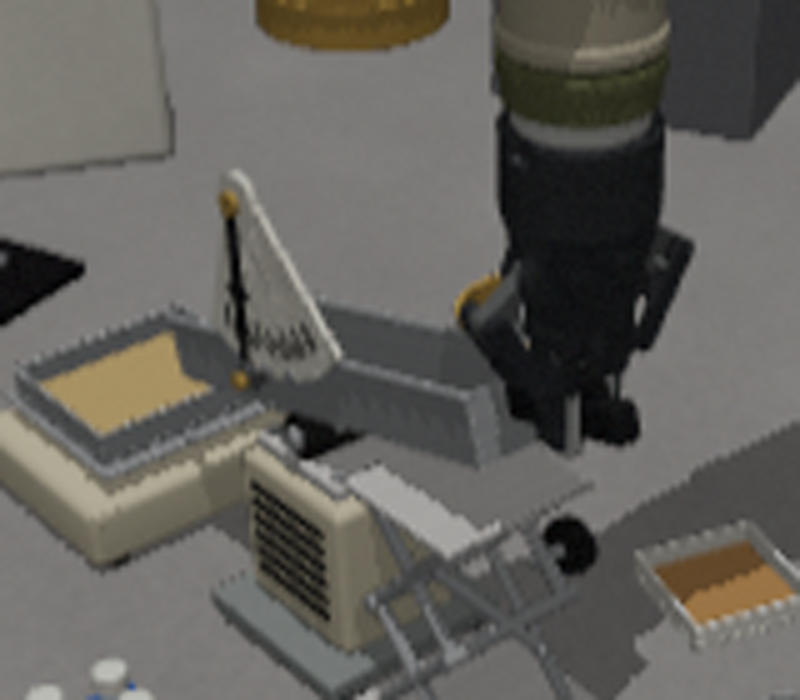

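```bash
cat > sub.py <<'E'
from h import *
def blob(nm,uc,vc,h=4):
    c=load(nm)['color'].astype(float);yy,xx=np.mgrid[vc-h:vc+h+1,uc-h:uc+h+1]
    p=c[vc-h:vc+h+1,uc-h:uc+h+1]; s=(p[...,2]-p[...,0]-25).clip(0)
    return (s*xx).sum()/s.sum(),(s*yy).sum()/s.sum(),s.astype(int)
def line(nm,p,t):
    g=load(nm)['color'].astype(float).mean(2);R=[]
    for v in range(int(p[1])+5,int(p[1])+31):
        uc=p[0]+(t[0]-p[0])*(v-p[1])/(t[1]-p[1]); a=int(round(uc))-2
        row=g[v,a:a+5]; bg=max(row[0],row[-1]); k=(75-row).clip(0)
        if k.sum()>60: R.append((v,(k*np.arange(a,a+5)).sum()/k.sum()))
    R=np.array(R); c=np.polyfit(R[:,0],R[:,1],1)
    for _ in range(3):
        r=R[:,1]-np.polyval(c,R[:,0]); m=abs(r)<.35; c=np.polyfit(R[m,0],R[m,1],1)
    return c,m.sum(),len(R),r[m].std()
E
python3 - <<'E'
from sub import *
for nm,P,S,T in (('scene0',(257,153),(253,184),(260.6,185)),('s2',(251,150),(253,185),(254.4,182)),('s3',(250,150),(253,185),(253.4,182))):
    p=blob(nm,*P);s=blob(nm,*S,h=2);c,m,n,sd=line(nm,p[:2],T)
    print(nm,'piv',np.round(p[:2],2),'scr',np.round(s[:2],2),'slope',round(c[0],4),m,n,round(sd,2),'line@piv',round(np.polyval(c,p[1]),2),'scr-line',round(s[0]-np.polyval(c,s[1]),2)); print(s[2])
E
```

```text
scene0 piv [257.67 153.02] scr [252.83 183.82] slope 0.0936 24 26 0.16 line@piv 257.48 scr-line -7.54
[[ 0  0  8  0  0]
 [11 21 56 49  0]
 [37 29 56 54  0]
 [19  9 33 20  0]
 [ 0  0  0  0  0]]
s2 piv [251.15 149.98] scr [252.64 185.29] slope 0.1193 23 26 0.15 line@piv 250.79 scr-line -2.36
[[ 0  0  0  0  0]
 [ 0 49 37  0  0]
 [10 60 59 25  0]
 [ 6 40 52 32  0]
 [ 0 22 16  0  0]]
s3 piv [250.46 149.92] scr [252.55 185.57] slope 0.1044 24 26 0.15 line@piv 250.21 scr-line -1.38
[[ 0  0  0  0  0]
 [ 0 11 16  0  0]
 [18 40 52  9  0]
 [11 39 53 21  0]
 [ 0 20 20  0  0]]
```

```bash
python3 - <<'E'
from h import *
yaw=np.radians(3.44);X=np.array([np.cos(yaw),np.sin(yaw),0]);Y=np.array([-X[1],X[0],0]);Z=np.array([0,0,1.])
piv=np.array([605.5,-147.1,293]); O=piv-43*X; O=O-Z*(O[2]-150)
def W(c,th):
    n=-np.sin(th)*Y+np.cos(th)*Z;t=np.cos(th)*Y+np.sin(th)*Z
    return O+15*n+15*th*t+c[0]*X+c[1]*t+c[2]*n
d=load('s3')
for th in(0,.247,.26,.277,.294): print(th,np.round(proj(d,W((30,170,40),th)),1),np.round(proj(d,W((30,170,0),th)),1),np.round(proj(d,W((-30,-130,40),th)),1))
crop('scene0',270,170,330,225,10,'k0');crop('s3',270,160,330,215,10,'k3')
E
```

```text
0 [303.4 206. ] [303.6 218.6] [255.1 156.5]
0.247 [299.2 190. ] [302.  204.4] [254.9 165.1]
0.26 [298.9 189.2] [301.9 203.6] [254.9 165.6]
0.277 [298.5 188. ] [301.7 202.6] [255.  166.2]
0.294 [298.1 186.9] [301.4 201.5] [255.  166.8]
```

View pics/k0.png

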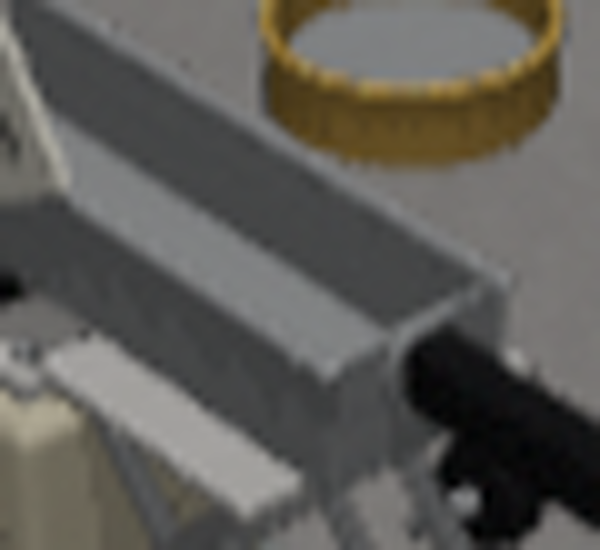

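View pics/k3.png

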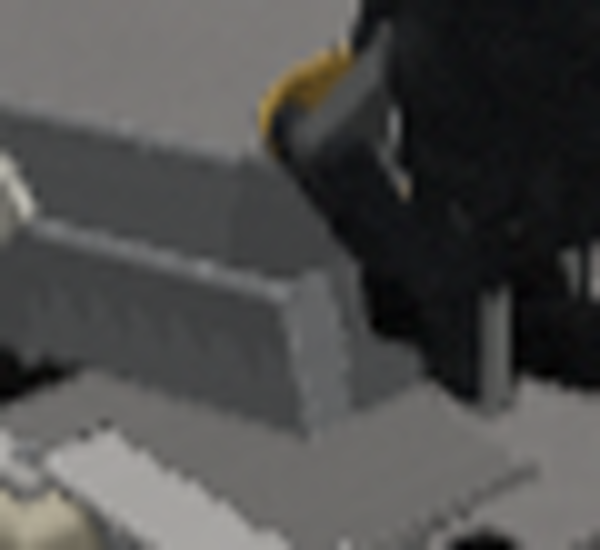

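```bash
python3 -m jog '[[0,0,0,0,0],[0,0,0,0,0]]'; python3 - <<'E'
from sub import *
shot('top','top1'); o=shot('scene','s4')
print(o['tcp_pos'],o['qvel'].round(4))
p=blob('s4',250,150);s=blob('s4',253,185,h=2);c,m,n,sd=line('s4',p[:2],(253.4,182))
mid=np.polyval(c,167);print(p[:2],s[:2],'scr-line',s[0]-(mid+.113*(s[1]-167)))
E
```

```text
time_s: 17.82
tcp_pos: [556.1, 53.7, 254.0]
orientation: [0.687, 0.727, 0.0, 0.0]
force: [0.3, -1.4, -2.0]
grip_width: 15.4
[556.01805334  53.75075927 253.96148763] [ 0.0005  0.0002 -0.0015 -0.0004 -0.0003 -0.0004]
(np.float64(250.42794759825327), np.float64(149.9868995633188)) (np.float64(252.54313099041534), np.float64(185.56230031948883)) scr-line -1.5570294074056221
```

View pics/top1.png

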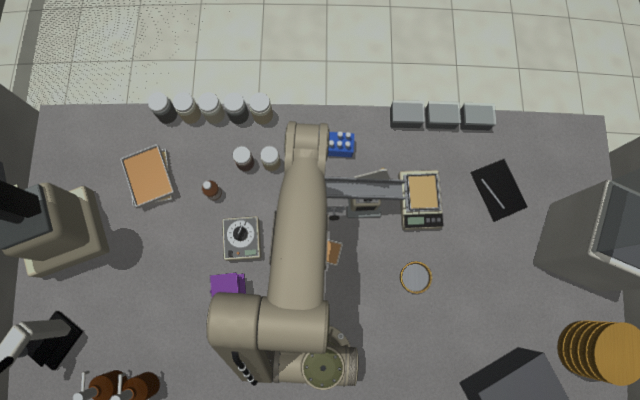

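The top view shows the bystanders where they were, with the knob at (240,233). The pointer is steady and the joint speeds are about zero. Handing in.

```bash
python3 -c "
from rig import robot; print(robot.hand_in())"
```

```text
the job is handed in; nothing more can be done
None
```

The knob is on the thick mark, and I handed in at about 18 s while still holding the chute tilted at the slope I read from the tab. I rate the slope match as good to about 0.01 rad, since the camera readings of the tab differed slightly.

- **Knob:** I turned it 47° clockwise. The close-up afterwards showed the white line running straight into the long thick mark, within about a degree.
- **Chute:** I gripped it by the black tail grip with 25 N and rocked it nose-down on the rail. The arm's path puts the slope at about 0.276 rad, and the chute's image in the scene camera agreed to about 0.01 rad.
- **Tab:** My wrist and scene readings ranged from about 0.26 to 0.29 rad, mainly because the scene view depends on how far the tab's screw sticks out. Both views fit best at about 0.28 rad.
- **At hand-in:**
  - The pointer was still, and measured the same in two pictures just before.
  - The tail was well clear of the jack, with about 3 N on the wrist.
  - The top view showed nothing else moved; the arm hid parts of the sample tray, tube rack, scoop and jack.

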